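# Set out a sight-glass kit for the next fitter

## Task

Set out the sight-glass kit. In the four-post holder stack, in build order from the bottom, the black spacer, the green glass blank and the copper retaining ring, each lying flat; stand the brass bush, flange down, in the middle of the drilled steel plate; and set the steel block flat on the bench exactly halfway between the holder and the plate, on the line that joins their centres. Leave the centre punch, the scriber and the key blank where they lie.

Things in the scene. Friction and masses are not known exactly. Their poses are not given: they have to be found in the camera images.
- holder: Four-post holder, fixed: aluminium base 84x84x10 mm, four dark posts 7 mm thick, 44 mm tall above the base, top 8 mm tapered. Origin: centre of the underside; x, y along the base sides. Posts at x, y = +-24 mm; a 56 mm disc has 2.5 mm play all round; each side is open 41 mm wide, so fingers closing along x or y pass between posts. Seat: top of the base, 10 mm above the origin.
- drilled_plate: Flat grey steel plate 60 x 100 x 10 mm with drilled holes, lying fixed on the bench. Origin: centre of the underside; y along the 100 mm side, z up; top 10 mm above the origin (the holes need not be hit). Its centre is always 240 mm from the holder's, along the holder's +y or -y axis; either may be on the left.
- spacer: Black plastic spacer ring, loose, lying flat: 56 mm outside, 38 mm inside diameter, 14 mm thick. Origin: centre of the underside; z is the ring's axis. The bottom of the stack. 30 to 55 g.
- glass_blank: Solid disc of green glass, loose, lying flat: 56 mm diameter, 12 mm thick. Origin: centre of the underside; z is its axis. The middle of the stack, on the spacer. About 60 to 105 g.
- retaining_ring: Copper-coloured retaining ring, loose, lying flat: 56 mm outside, 38 mm inside diameter, 12 mm thick, four small dark slots on the upper face. Origin: centre of the underside; z is its axis. The top of the stack, on the glass. About 80 to 130 g.
- bush: Turned brass bush, loose, standing on its flange: flange 38 mm diameter and 13 mm high, above it a 28 mm diameter barrel up to 34 mm height. Origin: centre of the underside (flange face); z is its axis, up. About 0.1 to 0.16 kg.
- steel_block: Squared bright steel block, loose: 40 mm along its x, 50 mm along its y, 30 mm high. Origin: centre of the underside. About 0.35 to 0.6 kg. Its turn at the end does not matter.
- punch: Steel centre punch 12 mm thick, 120 mm long, lying loose among the kit parts, pointing away from the robot or nearly. Bystander: leave it. Origin: middle of its length, underside; its length is its y.
- scriber: Scriber with a wooden handle, 10 mm thick, 130 mm long, lying loose among the kit parts, pointing away from the robot or nearly. Bystander: leave it. Origin: middle of its length, underside; its length is its y.
- key_blank: Large brass-coloured key blank 24 x 69 x 8 mm, lying loose to the right of the work. Bystander: leave it. Origin: middle, underside; its length is its y.

How it is judged:
At the end, for the whole second after the job is handed in: Spacer, glass, ring flat in that order up the holder, within 6 mm of its axis and 4 mm of stacked height; bush upright on the plate within 12 mm of its centre; block flat on the bench, within 135 mm of both centres (240 mm apart) and 15 mm of the line between them; all at rest (horizontal distance between each of spacer, glass_blank, retaining_ring and holder below 0.006 m and z of spacer in the frame of holder between 0.006 and 0.014 m and angle between each of spacer, glass_blank, retaining_ring, bush, steel_block's own z axis and vertical below 0.1 rad and z of glass_blank in the frame of holder between 0.02 and 0.028 m and z of retaining_ring in the frame of holder between 0.032 and 0.04 m and horizontal distance between bush and drilled_plate below 0.012 m and z of bush in the frame of drilled_plate between 0.007 and 0.013 m and horizontal distance between steel_block and holder below 0.135 m and horizontal distance between steel_block and drilled_plate below 0.135 m and x of steel_block in the frame of holder between -0.015 and 0.015 m and height (world z) of steel_block below 0.004 m and linear speed of each of spacer, glass_blank, retaining_ring, bush, steel_block below 0.02 m/s); the robot touches nothing.
It fails at once if the centre punch, scriber or key blank is moved more than 20 mm (distance of any of punch, scriber, key_blank from where it was at the start of the episode above 0.02 m).
It also fails if it takes over 115 s, if anything falls off the work surface, if the arm or the gripper's body presses on something with over 40 N, if the wrist force passes 120 N, or if a joint passes its speed limit or range.

## Robot

A 7-joint arm with a two-finger parallel gripper is mounted at the origin on a cart in front of the work surface, level with it; the furniture and walls round the work are solid. World frame = base frame: x ahead of the robot, y to its left, z up, the work surface at z = 0. Lengths are in m, angles in rad, forces in N, time in s.
With the tool pointing down it reaches from about 0.425 to 0.875 m from the base axis. Payload 8.4 kg.
Tool frame: the origin (TCP) lies at the very end of the fingers, on their centre line; the grasp point (between the pads) lies 19 mm behind it; z points along the fingers, y is the line along which they close (so a half turn about z gives the same grasp; the last joint's range is limited). The gripper opens to 85 mm and grips with 20 to 120 N. Pads are 22 mm wide; open, the fingers measure 114 mm over their backs; the gripper's body (76 mm by 85 mm) begins 54 mm behind the grasp point. The pads swing forward as they close: fully open they stand 13 mm farther back than shut.
Start: joints at [-1.408, 0.333, 0.04, 1.465, -0.013, 1.343, -0.059], TCP at [0.168, 0.628, 0.209] pointing down, gripper open.
Joint ranges: [-2.58, 2.58], [-0.38, 2.09], [-1.3, 1.39], [0.25, 2.4], [-1.5, 4.64], [0.08, 2.09], [-2.65, 2.65]. Speed limits (rad/s): [2.22, 2.22, 2.79, 2.79, 3.14, 3.14, 3.14].

## Interface

Orientations are given as a 3x3 rotation matrix whose columns are the frame's x, y, z axes.
In Python, from cell import telemetry, capture, finish_job gives the robot as it stands.
- The arm moves only by the tool servo_tool, never from a script. Its argument "steps" is text: rows parted by semicolons, each of 7 numbers parted by spaces: the turn, a rotation vector about the tool's x, y, z in units of 1.5 rad (1.0 is 1.5 rad), then the shift along the tool's x, y, z in units of 500 mm (1.0 is 500 mm), then the finger opening in mm, from 0 to 85.4. A call has 1 to 20 rows; each row is the pose to reach, as a shift and turn from the pose commanded when the call began, along the tool's axes at that moment; what a row does not reach only later rows make up. A row lasts 1/12 s, in which the tool goes at most 41.7 mm and 7.16 degrees, less where a joint would pass 70% of its speed; a pose out of reach is approached as far as the arm can. A call with a number of a shift or a turn outside -1 to 1 is refused whole. A call with a gripper value outside its range is refused whole. The fingers move at their own pace and stop on an object; the grip force is fixed at half the most. Time passes only in rows, so rows that repeat a pose let the fingers close. It gives the time, the measured TCP pose, the force, the opening and the grip force at its end, in the units of the state.
- telemetry.read_state(): the state, without advancing time (a new reading comes with each control period).
- capture(name): name is "scene" or "top"; returns a dict with "color" (400x640x3 uint8, red, green, blue), "range_z" (400x640 float32, m along the optical axis (not along the pixel's ray), 0 where there is no reading), "mtx" (3x3 intrinsics, pixels), "k1" (the pictures are not rectified: a ray, as slopes to the right and down, at radius r is drawn at 1 + k1 r^2 times it, then the intrinsics apply), "rvec" (rotation vector, rad) and "tvec" (3), from world to camera coordinates, as OpenCV has them. Camera axes: x right, y down, z forward; pixel columns grow to the right and rows downward; lengths in m; the calibration is good to about 2 mm. A picture is of the moment at which its call begins.
- finish_job(): hands the job in; it is judged then, once.
The state is a dict: "time_s": time; "q": joint angles; "dq": joint speeds; "tau": joint torques, N m; "tool_pos": TCP position; "tool_rot": TCP orientation; "ft_force": force on the tool from outside, world axes, zero at the start; "wrist_torque": the same for the moment, N m; "width": finger opening in m; "gripper_force": force on a finger pad.
Only numpy, scipy, OpenCV 4.12 (cv2) and the standard library are available. Lean on these libraries where they do the work, as an engineer would, in place of code of your own. Each camera call takes 0.05 s, during which the arm holds its last target. There are 200 camera calls.

## Working session

There is one attempt and no reset: what is moved stays moved. The work goes in short steps, Python scripts to look and compute and a tool call to move; the robot and the scene stay as the last step left them, time stands still between calls to the robot, and variables do not carry over. Pictures are saved under pics/ and viewed, at most 14 in all, crops included, and the job is handed in when it is done.

Besides the shell and the picture viewer there is one more tool, called after "Emit:" by a JSON object that holds its "name" and its "arguments", one argument or row to a line. servo_tool: Moves the arm, as the interface text tells. Shifts and turns lie within -1 to 1; 1 stands for 500 mm of shift or 1.5 rad of turn. Its arguments: {"type":"object","properties":{"steps":{"type":"string"}},"required":["steps"]}

```bash
mkdir -p pics; ls; python3 - <<'E'
from cell import telemetry, capture
import cv2,numpy as np,pickle
s=telemetry.read_state(); print(s)
for n in("top","scene"):
    c=capture(n); pickle.dump(c,open(n+".pkl","wb")); cv2.imwrite(f"pics/{n}0.png",c["color"][:,:,::-1]); print(n,c["mtx"],c["k1"],c["rvec"],c["tvec"])
E
```

```text
pics
{'time_s': 0.0, 'q': array([-1.40820732,  0.33389605,  0.0398577 ,  1.46627081, -0.01340556,
        1.34330955, -0.05852245]), 'dq': array([ 0.00041255, -0.00071609,  0.00140833,  0.00149058, -0.00040704,
        0.00101507, -0.00138381]), 'tau': array([ 1.11569832e-03, -6.58558559e+01,  1.36610135e+00, -4.05553508e+01,
        1.69269321e-02,  1.28772078e-02, -2.07390849e-05]), 'tool_pos': array([0.1681162 , 0.62737022, 0.2085309 ]), 'tool_rot': array([[-9.65921874e-01,  2.58833594e-01, -3.22655878e-04],
       [ 2.58833776e-01,  9.65920578e-01, -1.58544108e-03],
       [-9.87054613e-05, -1.61492646e-03, -9.99998691e-01]]), 'ft_force': array([-0.19356861, -0.26019145,  0.05016107]), 'wrist_torque': array([-6.23816166e-05,  2.40939229e-02, -1.67082816e-02]), 'gripper_force': 0.0, 'width': 0.08557885067723878}
top [[450.14071029   0.         325.86831144]
 [  0.         450.14071029 198.88938979]
 [  0.           0.           1.        ]] -0.11541524274602667 [ 2.16983018 -2.1219649   0.20457821] [-0.03706023  0.54871257  1.19639642]
scene [[390.61145801   0.         319.14540002]
 [  0.         390.61145801 200.40773499]
 [  0.           0.           1.        ]] -0.0393725671845787 [ 1.92759737 -0.49258378  0.35431476] [-0.47044751  0.11318236  0.71958962]
```

View pics/top0.png

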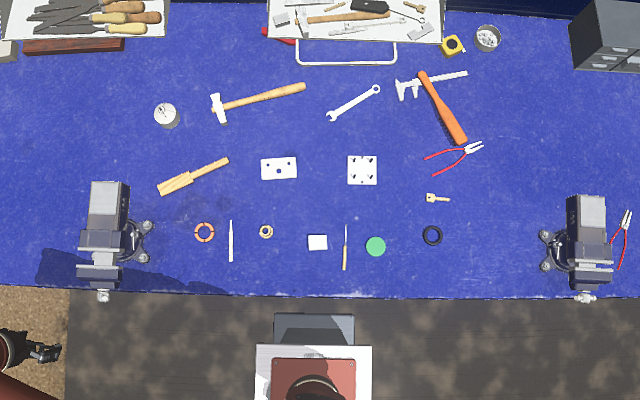

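View pics/scene0.png

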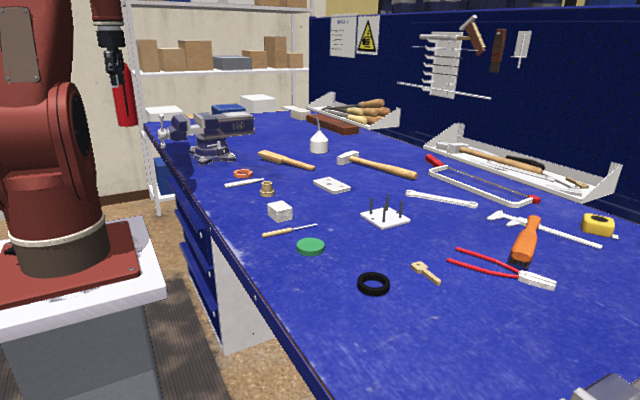

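The top view shows ring (204,232), punch (231,241), bush (266,232), block (317,242), scriber (345,248), glass (376,246), spacer (432,235), key (437,198), plate (279,168) and holder (362,170). The scene view shows the same parts standing clear of one another.

```bash
cat > h.py <<'E'
import cv2,numpy as np
from cell import telemetry, capture
def pose(c):
    R=cv2.Rodrigues(np.array(c["rvec"],float))[0]; t=np.array(c["tvec"],float).ravel(); return R,t
def ray(c,uv):
    R,t=pose(c); n=cv2.undistortPoints(np.array(uv,float).reshape(-1,1,2),c["mtx"],np.array([c["k1"],0,0,0.]))[:,0]
    return -R.T@t, np.c_[n,np.ones(len(n))]@R
def onplane(c,uv,z):
    o,d=ray(c,uv); return o+d*((z-o[2])/d[:,2])[:,None]
def proj(c,P):
    return cv2.projectPoints(np.array(P,float).reshape(-1,1,3),np.array(c["rvec"],float),np.array(c["tvec"],float),c["mtx"],np.array([c["k1"],0,0,0.]))[0][:,0]
def cloud(c,m):
    v,u=np.nonzero(m&(c["range_z"]>0)); o,d=ray(c,np.c_[u,v]); return o+d*c["range_z"][v,u][:,None],np.c_[u,v]
def fg(c):
    h=cv2.cvtColor(c["color"],cv2.COLOR_RGB2HSV); f=c["color"].astype(int)
    return ~((h[...,0]>105)&(h[...,0]<130)&(h[...,1]>110)&(h[...,2]>45))
def blob(c,p):
    m=fg(c).astype(np.uint8); n,l,s,ce=cv2.connectedComponentsWithStats(m,connectivity=8)
    w=l[p[1]-8:p[1]+9,p[0]-8:p[0]+9].ravel(); w=w[w>0]
    return l==np.bincount(w).argmax()
E
cat > m.py <<'E'
from h import *
c={"top":capture("top"),"scene":capture("scene")}
T={"ring":((204,232),(243,173),.012),"punch":((231,241),(244,182),.012),"bush":((266,232),(267,188),.034),"block":((317,242),(279,211),.03),"scriber":((345,248),(290,230),.01),"glass":((376,246),(311,246),.012),"spacer":((432,235),(373,283),.014),"plate":((279,168),(331,185),.01),"holder":((362,170),(386,216),.01),"key":((437,198),(426,273),.008)}
for n,(a,b,h) in T.items():
  for k,p in(("top",a),("scene",b)):
    m=blob(c[k],p); P,_=cloud(c[k],m)
    t=P[(P[:,2]>h-.004)&(P[:,2]<h+.004)] if n not in("scriber",) else P
    cs,_=cv2.findContours(m.astype(np.uint8),cv2.RETR_EXTERNAL,cv2.CHAIN_APPROX_NONE)
    q=max(cs,key=len)[:,0]; W=onplane(c[k],q,h)[:,:2]; r=cv2.minAreaRect((W*1000).astype(np.float32))
    print(n,k,m.sum(),"depth",len(t),(t[:,:2].mean(0)*1000).round(1) if len(t) else 0,(( t[:,:2].max(0)+t[:,:2].min(0))*500).round(1) if len(t) else 0,"zmed",round(float(np.median(P[:,2]))*1000,1),"rect",np.round(r[0],1),np.round(r[1],1),round(r[2],1))
E
python3 m.py
```

```text
ring top 214 depth 149 [454.  314.4] [453.8 315.2] zmed 11.1 rect [454.  314.9] [53.5 57.2] 1.6
ring scene 164 depth 82 [453.  311.2] [452.1 312.7] zmed 7.9 rect [449.4 300.8] [92.  56.3] 76.5
punch top 185 depth 134 [423.1 239.3] [432.5 238.6] zmed 11.0 rect [432.3 240.1] [117.7  11.3] 2.9
punch scene 389 depth 124 [436.1 190.8] [425.7 182.4] zmed 9.1 rect [447.1 188.8] [111.7 163.3] 32.1
bush top 148 depth 42 [458.5 139.4] [459.  139.3] zmed 14.2 rect [457.8 139.3] [38.8 35.8] 2.2
bush scene 389 depth 40 [459.3 138.4] [459.7 138.7] zmed 9.1 rect [427.1 134. ] [105.3 153.9] 32.1
block top 299 depth 224 [431.9  -2.4] [431.   -3.2] zmed 31.0 rect [429.9  -4.6] [41.3 52.4] 1.3
block scene 468 depth 183 [430.2  -8.7] [431.7  -6.1] zmed 21.0 rect [420.9 -30.4] [118.9  56.9] 67.6
scriber top 150 depth 150 [410. -81.] [421.2 -80.2] zmed 8.2 rect [420.6 -79.2] [128.7  11.2] 0.8
scriber scene 229 depth 227 [410.2 -79.1] [424.8 -71.8] zmed 5.6 rect [417.1 -88.3] [ 22.8 130.1] 88.2
glass top 323 depth 271 [ 424.5 -166.8] [ 426.  -167.3] zmed 13.2 rect [ 424.7 -167.5] [56.1 53.6] 0.4
glass scen
[... 217 characters left out ...]
depth 306 [ 456.8 -333.2] [ 458.5 -331.6] zmed 12.1 rect [ 454.1 -337.8] [67.4 52. ] 55.4
plate top 751 depth 569 [642.7 112.4] [642.8 112.8] zmed 10.7 rect [642.4 112.8] [ 63.5 103.7] 5.6
plate scene 424 depth 301 [641.1 107.4] [641.7 111.7] zmed 9.1 rect [636.7 105. ] [ 79.3 123.7] 5.5
holder top 876 depth 641 [ 643.7 -124.8] [ 645.1 -126.6] zmed 11.0 rect [ 643.7 -126.9] [86.2 84.4] 0.7
holder scene 822 depth 531 [ 638.8 -134.3] [ 643.3 -129.2] zmed 9.9 rect [661.9 -95.4] [212.7 113.9] 59.4
key top 141 depth 96 [ 567.3 -337.7] [ 568.7 -347.1] zmed 8.9 rect [ 567.8 -349.2] [26.3 71. ] 1.4
key scene 311 depth 218 [ 564.5 -343.8] [ 567.1 -348.2] zmed 7.0 rect [ 559.8 -348.9] [79.4 32.3] 77.2
```

Emit:
{"name": "servo_tool", "arguments": {
  "steps": "0 0 0.873 -0.815 -0.793 0.157 60;0 0 0.873 -0.815 -0.793 0.157 60;0 0 0.873 -0.815 -0.793 0.157 60;0 0 0.873 -0.815 -0.793 0.157 60;0 0 0.873 -0.815 -0.793 0.157 60;0 0 0.873 -0.815 -0.793 0.157 60;0 0 0.873 -0.815 -0.793 0.157 60;0 0 0.873 -0.815 -0.793 0.157 60;0 0 0.873 -0.815 -0.793 0.157 60;0 0 0.873 -0.815 -0.793 0.157 60;0 0 0.873 -0.815 -0.793 0.157 60;0 0 0.873 -0.815 -0.793 0.157 60;0 0 0.873 -0.815 -0.793 0.157 60;0 0 0.873 -0.815 -0.793 0.157 60;0 0 0.873 -0.815 -0.793 0.157 60;0 0 0.873 -0.815 -0.793 0.157 60;0 0 0.873 -0.815 -0.793 0.157 60"
}}

```text
time_s: 1.62
tool_pos: [0.4589, 0.1398, 0.1309]
tool_rot: [[0.001, 1.0, -0.0], [1.0, -0.001, 0.0], [0.0, -0.0, -1.0]]
ft_force: [0.3, 0.4, -0.4]
width: 0.0602
gripper_force: 0.0
```

Emit:
{"name": "servo_tool", "arguments": {
  "steps": "0 0 0 0 0 0.08 60;0 0 0 0 0 0.16 60;0 0 0 0 0 0.228 60;0 0 0 0 0 0.228 60;0 0 0 0 0 0.228 60;0 0 0 0 0 0.228 10;0 0 0 0 0 0.228 10;0 0 0 0 0 0.228 10;0 0 0 0 0 0.228 10;0 0 0 0 0 0.228 10;0 0 0 0 0 0.228 10;0 0 0 0 0 0.228 10;0 0 0 0 0 0.228 10;0 0 0 0 0 0.2 10;0 0 0 0 0 0.15 10;0 0 0 0 0 0.1 10;0 0 0 0 0 0.1 10"
}}

```text
time_s: 3.03
tool_pos: [0.4617, 0.1401, 0.0849]
tool_rot: [[0.001, 1.0, 0.005], [1.0, -0.001, 0.003], [0.003, 0.005, -1.0]]
ft_force: [0.5, 0.9, 0.4]
width: 0.0103
gripper_force: 0.0
```

```bash
python3 - <<'E'
from h import *
s=telemetry.read_state(); print(s["tool_pos"],s["width"],s["q"])
c=capture("scene"); cv2.imwrite("pics/s1.png",cv2.resize(c["color"][90:270,170:410,::-1],None,fx=3,fy=3))
E
```

```text
[0.46173485 0.14007451 0.08491165] 0.01028887617985774 [-0.91797343  0.09610406  0.56442788  2.04085261 -0.06167241  1.01466373
 -0.32453656]
```

View pics/s1.png

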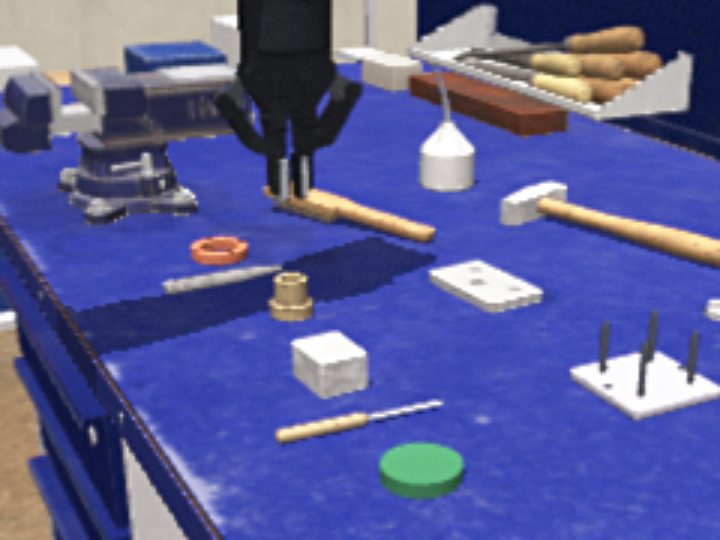

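The bush still stands upright at about crop (291,297) and the closed fingers hang above it, so the descent was not completed. I'll descend again with the fingers open and check the depth.

Emit:
{"name": "servo_tool", "arguments": {
  "steps": "0 0 0 0 0 0.05 60;0 0 0 0 0 0.05 60;0 0 0 0 0 0.05 60;0 0 0 0 0 0.05 60"
}}

```text
time_s: 3.42
tool_pos: [0.4589, 0.139, 0.0558]
tool_rot: [[0.001, 1.0, -0.001], [1.0, -0.001, -0.001], [-0.001, -0.001, -1.0]]
ft_force: [-0.5, -0.9, 0.6]
width: 0.0585
gripper_force: 0.0
```

Emit:
{"name": "servo_tool", "arguments": {
  "steps": "0 0 0 0 0 0.02 60;0 0 0 0 0 0.04 60;0 0 0 0 0 0.06 60;0 0 0 0 0 0.078 60;0 0 0 0 0 0.078 60;0 0 0 0 0 0.078 60"
}}

```text
time_s: 3.92
tool_pos: [0.4587, 0.1389, 0.0161]
tool_rot: [[0.001, 1.0, -0.001], [1.0, -0.001, -0.001], [-0.001, -0.001, -1.0]]
ft_force: [0.5, 0.3, 0.0]
width: 0.0602
gripper_force: 0.0
```

Depth is right now; close and check.

Emit:
{"name": "servo_tool", "arguments": {
  "steps": "0 0 0 0 0 0 20;0 0 0 0 0 0 20;0 0 0 0 0 0 20;0 0 0 0 0 0 20;0 0 0 0 0 0 20;0 0 0 0 0 0 20"
}}

```text
time_s: 4.42
tool_pos: [0.4593, 0.1395, 0.0171]
tool_rot: [[0.001, 1.0, 0.0], [1.0, -0.001, 0.0], [0.0, 0.0, -1.0]]
ft_force: [-0.5, 1.1, 0.2]
width: 0.0199
gripper_force: 0.0
```

```bash
python3 - <<'E'
from h import *
c=capture("scene"); P=np.array([[.459,.139,.017],[.459,.139,.034]]); print(proj(c,P))
cv2.imwrite("pics/s2.png",cv2.resize(c["color"][120:220,220:340,::-1],None,fx=6,fy=6))
E
```

```text
[[266.78500571 188.42835887]
 [266.58168252 182.41252053]]
```

View pics/s2.png

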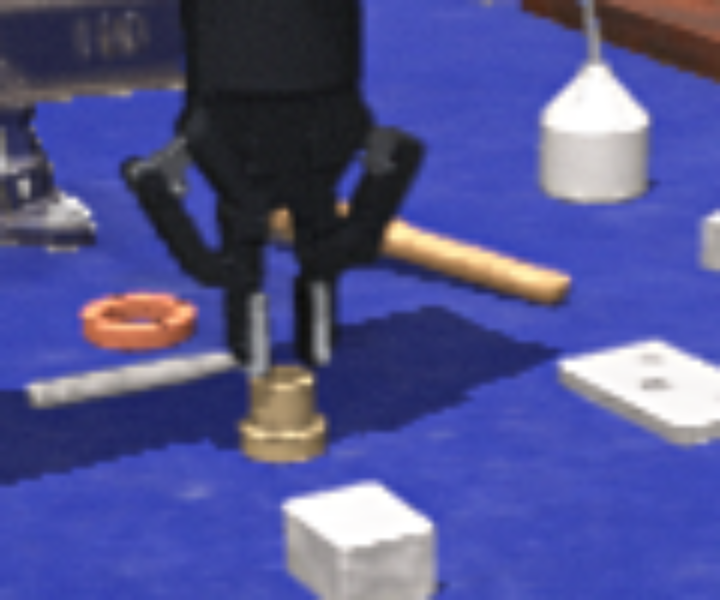

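The picture shows the fingers (pad ends at crop (258,372) and (318,360)) above or behind the bush top (283,378), not around it. Depth will tell where they are.

```bash
python3 - <<'E'
from h import *
print(telemetry.read_state()["tool_pos"])
for k in("scene","top"):
    c=capture(k); m=np.ones((400,640),bool); P,uv=cloud(c,m)
    s=(abs(P[:,0]-.46)<.09)&(abs(P[:,1]-.14)<.09)&(P[:,2]>.038)&(P[:,2]<.25)
    Q=P[s]*1000
    for a in range(20,250,15):
        q=Q[(Q[:,2]>=a)&(Q[:,2]<a+15)]
        if len(q)>3: print(k,a,len(q),q.min(0).round(),q.max(0).round(),np.median(q,0).round(1))
    b=(abs(P[:,0]-.46)<.03)&(abs(P[:,1]-.14)<.03)&(P[:,2]>.004)&(P[:,2]<.04)
    print(k,"bush",(P[b].mean(0)*1000).round(1))
E
```

```text
[0.45926766 0.1394139  0.0170472 ]
scene 35 41 [437. 125.  39.] [480. 152.  50.] [469.3 130.9  45.9]
scene 50 84 [435. 123.  50.] [485. 148.  65.] [469.1 130.7  57.5]
scene 65 79 [435. 125.  65.] [487. 147.  80.] [469.5 130.7  72.9]
scene 80 149 [415. 122.  80.] [504. 151.  95.] [471.2 128.1  89.1]
scene 95 179 [408. 119.  95.] [510. 154. 110.] [469.2 127.9 102.8]
scene 110 199 [398. 118. 110.] [520. 154. 125.] [461.5 126.6 117.9]
scene 125 285 [395. 116. 125.] [523. 153. 140.] [449.9 127.8 133. ]
scene 140 212 [408. 117. 140.] [509. 146. 155.] [452.9 128.  147.1]
scene 155 130 [421. 100. 155.] [497. 144. 170.] [445.8 127.9 160.6]
scene 170 184 [422. 100. 170.] [492. 151. 185.] [445.4 107.1 177.9]
scene 185 189 [421.  98. 185.] [492. 144. 200.] [446.1 107.2 192.6]
scene 200 213 [422.  98. 200.] [494. 158. 215.] [447.1 109.  208.3]
scene 215 147 [417.  95. 215.] [498. 142. 230.] [446.4 110.8 221.6]
scene 230 231 [416.  93. 230.] [499. 151. 245.] [444.2 103.  237. ]
scene 245 73 [416.  95. 245.] [493. 145. 250.] [442.9 103.1 247.6]
scene bush [456.9 132.5  19.6]
top bush [473.1 112.5   5.8]
```

```bash
python3 - <<'E'
from h import *
c=capture("scene")
for uv in((258,372),(318,360)):
    u=np.array(uv)/6+np.array([220,120]); o,d=ray(c,[u]); d=d[0]
    for y in(.129,.139,.15): print(uv,y,((o+d*(y-o[1])/d[1])*1000).round(1))
P,uv=cloud(c,np.ones((400,640),bool)); L=c["color"].max(2)[uv[:,1],uv[:,0]]
s=(abs(P[:,0]-.46)<.05)&(abs(P[:,1]-.14)<.025)&(P[:,2]>.02)&(P[:,2]<.06)&(abs(P[:,0]-.459)>.0)
for a in range(20,60,3):
    t=s&(P[:,2]*1000>=a)&(P[:,2]*1000<a+3); print(a,t.sum(),(P[t].mean(0)*1000).round(1) if t.any() else "",c["color"][uv[t,1],uv[t,0]].mean(0).round() if t.any() else "")
E
```

```text
(258, 372) 0.129 [445.1 129.   40.8]
(258, 372) 0.139 [449.  139.   36.8]
(258, 372) 0.15 [453.3 150.   32.4]
(318, 360) 0.129 [473.2 129.   41.7]
(318, 360) 0.139 [477.4 139.   37.8]
(318, 360) 0.15 [482.  150.   33.4]
20 8 [457.2 132.   21.3] [136. 116.  91.]
23 15 [456.6 129.6  24.5] [140. 120.  92.]
26 13 [458.4 136.1  27.8] [145. 125.  95.]
29 24 [458.9 136.7  30.7] [128. 109.  83.]
32 19 [461.4 137.   33.5] [161. 140. 109.]
35 0  
38 4 [451.6 132.8  40.5] [88. 85. 86.]
41 9 [461.8 134.6  42.4] [70. 71. 77.]
44 10 [458.  130.5  45.7] [ 95.  97. 106.]
47 16 [458.8 133.   48.3] [76. 77. 84.]
50 17 [458.1 133.5  51.4] [67. 69. 77.]
53 16 [460.1 133.2  54.1] [73. 74. 81.]
56 16 [460.4 130.2  57.6] [83. 84. 95.]
59 8 [454.  134.3  59.4] [57. 58. 68.]
```

Emit:
{"name": "servo_tool", "arguments": {
  "steps": "0 0 0 0 0 0 60;0 0 0 0 0 0 60;0 0 0 0 0 0 60;0 0 0 0 0 0 60;0 0 0 0 0 0.02 60;0 0 0 0 0 0.042 60;0 0 0 0 0 0.042 60;0 0 0 0 0 0.042 60;0 0 0 0 0 0.042 20;0 0 0 0 0 0.042 20;0 0 0 0 0 0.042 20;0 0 0 0 0 0.042 20;0 0 0 0 0 0.042 20;0 0 0 0 0 0.042 20"
}}

```text
time_s: 5.78
tool_pos: [0.4596, 0.1395, -0.0036]
tool_rot: [[0.001, 1.0, 0.001], [1.0, -0.001, 0.0], [0.0, 0.001, -1.0]]
ft_force: [-0.8, -1.3, 6.2]
width: 0.0257
gripper_force: 59.0
```

Emit:
{"name": "servo_tool", "arguments": {
  "steps": "0 0 0 0 0 -0.06 20;0 0 0 0 0 -0.12 20;0 0 0 0 0 -0.16 20;0 0 0 -0.01 0.08 -0.16 20;0 0 0 -0.02 0.16 -0.16 20;0 0 0 -0.04 0.24 -0.16 20;0 0 0 -0.053 0.32 -0.16 20;0 0 0 -0.053 0.367 -0.16 20;0 0 0 -0.053 0.367 -0.16 20;0 0 0 -0.053 0.367 -0.16 20;0 0 0 -0.053 0.367 -0.1 20;0 0 0 -0.053 0.367 -0.06 20;0 0 0 -0.053 0.367 -0.04 20;0 0 0 -0.053 0.367 -0.035 20;0 0 0 -0.053 0.367 -0.035 20;0 0 0 -0.053 0.367 -0.035 20"
}}

```text
time_s: 7.12
tool_pos: [0.6431, 0.113, 0.0146]
tool_rot: [[0.0, 1.0, 0.001], [1.0, -0.0, 0.0], [0.0, 0.001, -1.0]]
ft_force: [0.6, 0.8, -1.2]
width: 0.0256
gripper_force: 59.8
```

Emit:
{"name": "servo_tool", "arguments": {
  "steps": "0 0 0 0 0 0.006 20;0 0 0 0 0 0.012 20;0 0 0 0 0 0.015 20;0 0 0 0 0 0.015 20"
}}

```text
time_s: 7.45
tool_pos: [0.6431, 0.1129, 0.0066]
tool_rot: [[0.001, 1.0, 0.001], [1.0, -0.001, 0.0], [0.0, 0.001, -1.0]]
ft_force: [-0.3, 0.3, 0.9]
width: 0.0256
gripper_force: 60.2
```

```bash
python3 - <<'E'
from h import *
c=capture("scene"); cv2.imwrite("pics/s3.png",cv2.resize(c["color"][110:230,260:400,::-1],None,fx=5,fy=5))
E
```

```text
(no output)
```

View pics/s3.png

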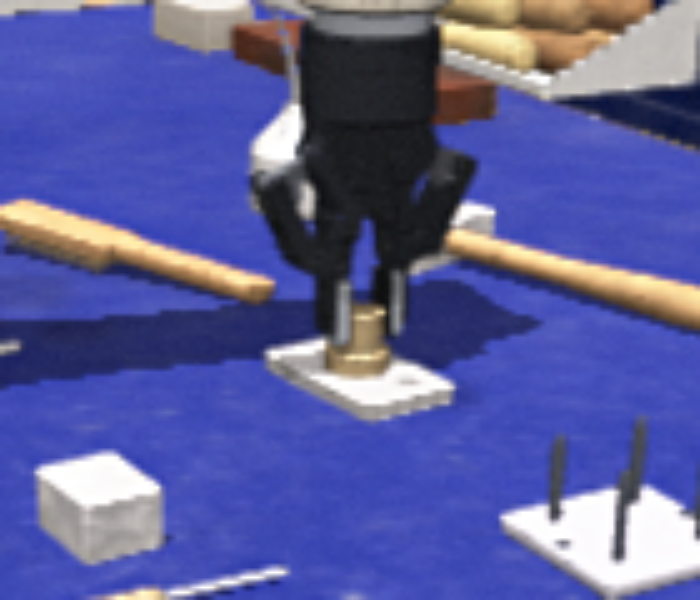

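Bush stands on the plate at crop (358,350). Release it, go up and over to the block.

Emit:
{"name": "servo_tool", "arguments": {
  "steps": "0 0 0 0 0 0 50;0 0 0 0 0 0 50;0 0 0 0 0 0 50;0 0 0 0 0 -0.06 50;0 0 0 0 0 -0.12 60;0 0 0 0 0 -0.18 60;0 0 0 -0.04 -0.07 -0.18 65;0 0 0 -0.08 -0.14 -0.18 65;0 0 0 -0.12 -0.21 -0.18 65;0 0 0 -0.16 -0.28 -0.18 65;0 0 0 -0.2 -0.35 -0.18 65;0 0 0 -0.233 -0.424 -0.18 65;0 0 0 -0.233 -0.424 -0.18 65;0 0 0 -0.233 -0.424 -0.18 65;0 0 0 -0.233 -0.424 -0.12 65;0 0 0 -0.233 -0.424 -0.06 65;0 0 0 -0.233 -0.424 0 65;0 0 0 -0.233 -0.424 0.02 65;0 0 0 -0.233 -0.424 0.02 65"
}}

```text
time_s: 9.08
tool_pos: [0.4295, -0.0041, -0.006]
tool_rot: [[0.0, 1.0, -0.004], [1.0, -0.0, -0.003], [-0.003, -0.004, -1.0]]
ft_force: [-0.2, 0.9, -0.2]
width: 0.0648
gripper_force: 0.0
```

Emit:
{"name": "servo_tool", "arguments": {
  "steps": "0 0 0 0 0 0.01 65;0 0 0 0 0 0.018 65;0 0 0 0 0 0.018 65;0 0 0 0 0 0.018 30;0 0 0 0 0 0.018 30;0 0 0 0 0 0.018 30;0 0 0 0 0 0.018 30;0 0 0 0 0 0.018 30"
}}

```text
time_s: 9.75
tool_pos: [0.4315, -0.0034, -0.012]
tool_rot: [[0.0, 1.0, 0.001], [1.0, -0.0, 0.001], [0.001, 0.001, -1.0]]
ft_force: [-3.7, -0.3, 11.1]
width: 0.0392
gripper_force: 58.4
```

Emit:
{"name": "servo_tool", "arguments": {
  "steps": "0 0 0 0 0 -0.04 30;0 0 0 0 0 -0.08 30;0 0 0 0 0 -0.12 30;0 0 0 0 0.07 -0.12 30;0 0 0 0 0.14 -0.12 30;0 0 0 0 0.21 -0.12 30;0 0 0 -0.007 0.28 -0.12 30;0 0 0 -0.007 0.35 -0.12 30;0 0 0 -0.007 0.424 -0.12 30;0 0 0 -0.007 0.424 -0.12 30;0 0 0 -0.007 0.424 -0.12 30;0 0 0 -0.007 0.424 -0.08 30;0 0 0 -0.007 0.424 -0.04 30;0 0 0 -0.007 0.424 -0.016 30;0 0 0 -0.007 0.424 -0.008 30;0 0 0 -0.007 0.424 -0.008 30;0 0 0 -0.007 0.424 -0.008 30"
}}

```text
time_s: 11.17
tool_pos: [0.6427, -0.0073, -0.0083]
tool_rot: [[0.001, 1.0, 0.0], [1.0, -0.001, 0.0], [0.0, 0.0, -1.0]]
ft_force: [-0.2, -0.3, -4.3]
width: 0.0392
gripper_force: 63.4
```

Emit:
{"name": "servo_tool", "arguments": {
  "steps": "0 0 0 0 0 0.004 30;0 0 0 0 0 0.007 30;0 0 0 0 0 0.007 30;0 0 0 0 0 0.007 30"
}}

```text
time_s: 11.5
tool_pos: [0.6434, -0.0072, -0.0117]
tool_rot: [[0.001, 1.0, 0.001], [1.0, -0.001, 0.0], [0.0, 0.001, -1.0]]
ft_force: [0.9, 0.0, -1.1]
width: 0.0388
gripper_force: 63.9
```

```bash
python3 - <<'E'
from h import *
c=capture("scene"); cv2.imwrite("pics/s4.png",cv2.resize(c["color"][120:240,260:420,::-1],None,fx=5,fy=5))
P,uv=cloud(c,np.ones((400,640),bool))
for a in range(0,60,4):
    t=(abs(P[:,0]-.643)<.05)&(abs(P[:,1]+.007)<.05)&(P[:,2]*1000>=a)&(P[:,2]*1000<a+4); print(a,t.sum(),(P[t].min(0)*1000).round() if t.any() else "",(P[t].max(0)*1000).round() if t.any() else "")
E
```

```text
0 157 [593. -57.   0.] [693.  43.   4.]
4 34 [623. -35.   4.] [662.  15.   8.]
8 30 [618. -37.   8.] [663.  11.  12.]
12 23 [618. -36.  12.] [657.  -5.  15.]
16 39 [614. -35.  16.] [665.  -8.  20.]
20 38 [610. -35.  20.] [677.  -5.  24.]
24 31 [611. -35.  24.] [677.  -0.  28.]
28 116 [610. -37.  28.] [675.  17.  32.]
32 27 [610. -21.  32.] [675.  -1.  36.]
36 25 [611. -20.  36.] [676.   1.  40.]
40 21 [610. -20.  40.] [673.   2.  44.]
44 25 [611. -22.  44.] [675.   1.  48.]
48 20 [611. -20.  48.] [677.   3.  52.]
52 22 [607. -23.  53.] [682.   2.  56.]
56 36 [593. -23.  56.] [691.   6.  60.]
```

View pics/s4.png

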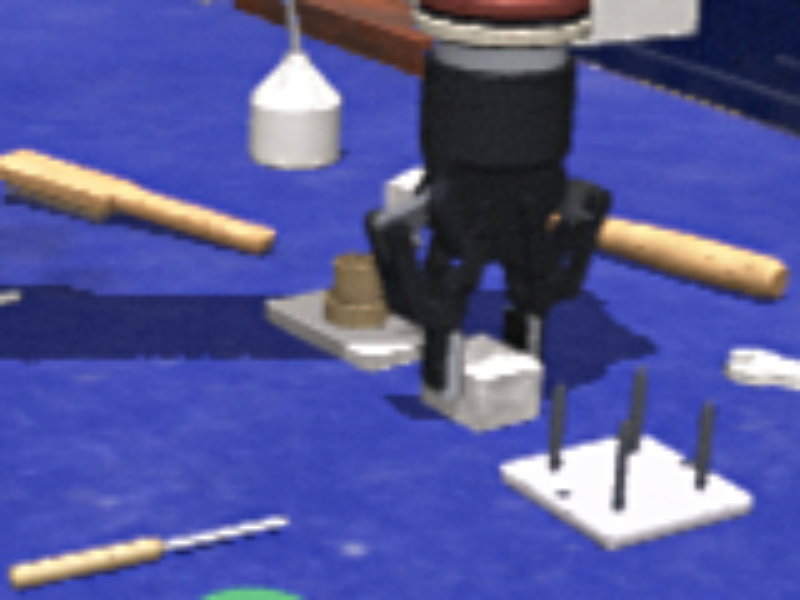

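The block sits on the bench midway at crop (495,385), the bush stands on the plate, and the finger ends are ≈22 mm above the reported TCP. Releasing the block and moving to the spacer.

Emit:
{"name": "servo_tool", "arguments": {
  "steps": "0 0 0 0 0 0.002 30;0 0 0 0 0 0.002 60;0 0 0 0 0 0.002 60;0 0 0 0 0 0 60;0 0 0 0 0 -0.08 60;0 0 0 0 0 -0.16 60;0 0 0 0 0 -0.2 60;0 0 0 -0.07 -0.04 -0.2 70;0 0 0 -0.14 -0.08 -0.2 70;0 0 0 -0.21 -0.12 -0.2 70;0 0 0 -0.28 -0.16 -0.2 70;0 0 0 -0.35 -0.2 -0.2 70;0 0 0 -0.42 -0.24 -0.2 70;0 0 0 -0.49 -0.28 -0.2 70;0 0 0 -0.56 -0.32 -0.2 70;0 0 0 -0.63 -0.36 -0.2 70;0 0 0 -0.647 -0.37 -0.14 70;0 0 0 -0.647 -0.37 -0.07 70;0 0 0 -0.647 -0.37 -0.04 70;0 0 0 -0.647 -0.37 -0.04 70"
}}

```text
time_s: 13.22
tool_pos: [0.455, -0.3296, 0.0043]
tool_rot: [[0.001, 1.0, -0.005], [1.0, -0.001, 0.002], [0.002, -0.005, -1.0]]
ft_force: [-0.9, 1.0, 0.8]
width: 0.0702
gripper_force: 0.0
```

```bash
python3 - <<'E'
from h import *
print(telemetry.read_state()["tool_pos"])
c=capture("scene"); cv2.imwrite("pics/s5.png",cv2.resize(c["color"][140:340,250:490,::-1],None,fx=3,fy=3))
E
```

```text
[ 0.45499186 -0.32963295  0.00426162]
```

View pics/s5.png

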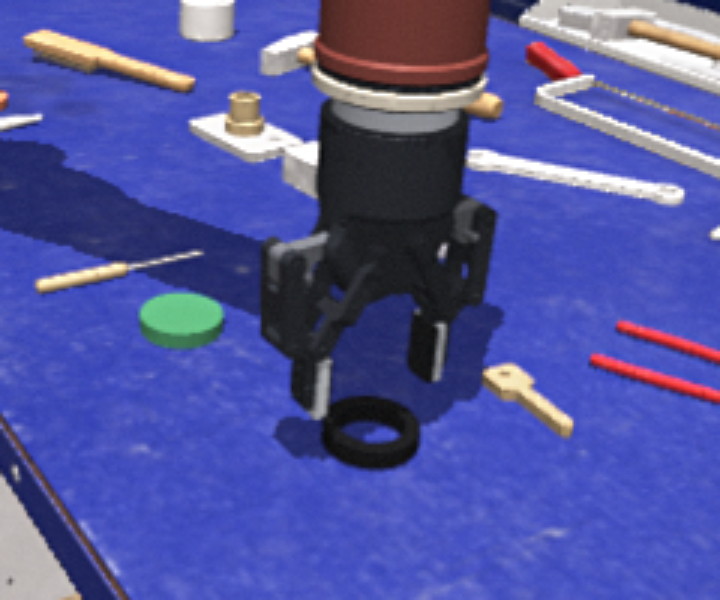

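Emit:
{"name": "servo_tool", "arguments": {
  "steps": "0 0 0 0 0 0.02 70;0 0 0 0 0 0.04 70;0 0 0 0 0 0.05 70;0 0 0 0 0 0.05 70;0 0 0 0 0 0.05 70"
}}

```text
time_s: 13.68
tool_pos: [0.4575, -0.3306, -0.0175]
tool_rot: [[0.0, 1.0, -0.0], [1.0, -0.0, -0.0], [-0.0, -0.0, -1.0]]
ft_force: [-0.4, 0.0, 0.1]
width: 0.0702
gripper_force: 0.0
```

Emit:
{"name": "servo_tool", "arguments": {
  "steps": "0 0 0 0 0.001 0.006 70;0 0 0 0 0.001 0.006 70;0 0 0 0 0.001 0.006 45;0 0 0 0 0.001 0.006 45;0 0 0 0 0.001 0.006 45;0 0 0 0 0.001 0.006 45;0 0 0 0 0.001 0.006 45"
}}

```text
time_s: 14.27
tool_pos: [0.4583, -0.3308, -0.0199]
tool_rot: [[0.001, 1.0, 0.001], [1.0, -0.001, -0.0], [-0.0, 0.001, -1.0]]
ft_force: [-1.2, 1.4, 5.5]
width: 0.053
gripper_force: 62.9
```

Emit:
{"name": "servo_tool", "arguments": {
  "steps": "0 0 0 0 0 -0.06 45;0 0 0 0 0 -0.12 45;0 0 0 0 0 -0.18 45;0 0 0 0.06 0.05 -0.2 45;0 0 0 0.12 0.1 -0.2 45;0 0 0 0.18 0.15 -0.2 45;0 0 0 0.24 0.2 -0.2 45;0 0 0 0.3 0.25 -0.2 45;0 0 0 0.36 0.3 -0.2 45;0 0 0 0.39 0.35 -0.2 45;0 0 0 0.408 0.372 -0.18 45;0 0 0 0.408 0.372 -0.15 45;0 0 0 0.408 0.372 -0.13 45;0 0 0 0.408 0.372 -0.13 45;0 0 0 0.408 0.372 -0.13 45;0 0 0 0.408 0.372 -0.13 45"
}}

```text
time_s: 15.6
tool_pos: [0.6435, -0.1282, 0.045]
tool_rot: [[0.003, 1.0, 0.0], [1.0, -0.003, -0.0], [-0.0, 0.0, -1.0]]
ft_force: [-0.3, -0.7, -0.5]
width: 0.0527
gripper_force: 63.4
```

```bash
python3 - <<'E'
from h import *
s=telemetry.read_state();print(s["tool_pos"])
c=capture("scene"); np.save("c.npy",c["color"]); cv2.imwrite("pics/s6.png",cv2.resize(c["color"][150:240,330:450,::-1],None,fx=6,fy=6,interpolation=cv2.INTER_CUBIC))
# held ring cloud, posts cloud
P,uv=cloud(c,np.ones((400,640),bool)); L=c["color"].max(2)[uv[:,1],uv[:,0]]
b=(abs(P[:,0]-.644)<.05)&(abs(P[:,1]+.127)<.05)
for a,d in((60,64),(64,68),(68,72),(72,76),(76,80),(80,84)):
    t=b&(P[:,2]*1000>=a)&(P[:,2]*1000<d);
    if t.any(): print(a,t.sum(),(P[t].min(0)*1000).round(1),(P[t].max(0)*1000).round(1))
for x in(.62,.668):
  for y in(-.151,-.103): print(x,y,proj(c,[[x,y,.054],[x,y,.01]]).round(1).tolist())
E
```

```text
[ 0.6435175  -0.12815015  0.04502049]
64 38 [ 615.3 -156.6   64.7] [ 664.7 -108.4   68. ]
68 57 [ 609.6 -157.9   68.1] [ 664.2 -108.2   71.9]
72 64 [ 610.9 -157.3   72.1] [ 674.8 -108.8   76. ]
76 108 [ 605.6 -157.2   76. ] [ 680.  -107.4   80. ]
80 28 [ 604.1 -140.3   80. ] [ 680.2 -123.    83.9]
0.62 -0.151 [[384.6, 203.7], [382.9, 221.6]]
0.62 -0.103 [[371.6, 196.3], [370.2, 213.6]]
0.668 -0.151 [[401.3, 199.9], [399.3, 217.4]]
0.668 -0.103 [[388.0, 192.8], [386.3, 209.8]]
```

View pics/s6.png

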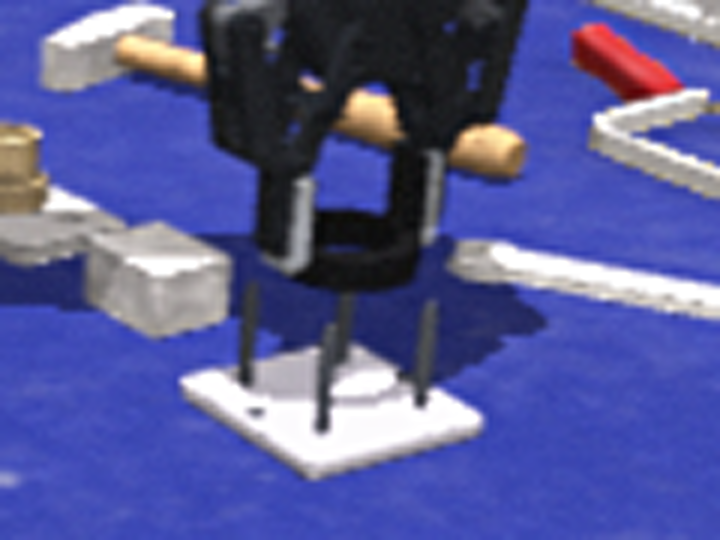

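The ring is held level above the four posts (tips at crop (251,285), (329,328), (430,303)). Next I fit the ring's centre and the posts' positions from the same view.

```bash
python3 - <<'E'
from h import *
from scipy.optimize import least_squares
for k in range(2):
    c=capture("scene"); P,uv=cloud(c,np.ones((400,640),bool)); C=c["color"].astype(int)[uv[:,1],uv[:,0]]; L=C.max(1)
    cam=ray(c,[[0,0]])[0]
    b=(abs(P[:,0]-.644)<.032)&(abs(P[:,1]+.128)<.032)&(P[:,2]>.064)&(P[:,2]<.075)&(L<60)&(P[:,1]<-.135)
    r0=np.hypot(P[:,0]-.6437,P[:,1]+.1285); b&=(r0>.024)
    f=lambda p:np.hypot(P[b,0]-p[0],P[b,1]-p[1])-.028
    s=least_squares(f,[.6437,-.1285],loss="soft_l1",f_scale=.001); print("ring",b.sum(),s.x*1000,np.abs(s.fun).mean()*1000)
    for x in(.62,.668):
        for y in(-.151,-.103):
            t=(np.hypot(P[:,0]-x,P[:,1]-y)<.012)&(P[:,2]>.015)&(P[:,2]<.046)&(L<90)
            print("post",x,y,t.sum(),(np.median(P[t],0)*1000).round(1))
# base top silhouette in the scene view: white pixels
P,uv=cloud(c,(c["color"].min(2)>120)); t=(abs(P[:,0]-.644)<.06)&(abs(P[:,1]+.127)<.06)&(abs(P[:,2]-.01)<.003)
h=cv2.minAreaRect((P[t][:,:2]*1000).astype(np.float32)); print("base",t.sum(),h)
E
```

```text
ring 69 [ 644.64434383 -128.05143721] 1.0203392675330734
post 0.62 -0.151 24 [ 618.7 -153.3   32.4]
post 0.62 -0.103 27 [ 618.7 -104.9   33. ]
post 0.668 -0.151 27 [ 666.8 -152.    31.9]
post 0.668 -0.103 23 [ 666.3 -105.8   28.4]
ring 64 [ 644.79231511 -127.83932761] 1.006356787196866
post 0.62 -0.151 26 [ 618.4 -153.3   33.7]
post 0.62 -0.103 25 [ 618.8 -105.1   30.6]
post 0.668 -0.151 25 [ 666.9 -152.6   30.3]
post 0.668 -0.103 23 [ 666.9 -105.    28.8]
base 482 ((642.4959716796875, -128.84381103515625), (83.99222564697266, 83.72731018066406), 1.9701122045516968)
```

Emit:
{"name": "servo_tool", "arguments": {
  "steps": "0 0 0 0 0 0.01 45;0 0 0 0 0 0.02 45;0 0 0 0 0 0.03 45;0 0 0 0 0 0.04 45;0 0 0 0 0 0.04 45;0 0 0 0 0 0.04 45"
}}

```text
time_s: 16.25
tool_pos: [0.6437, -0.1267, 0.0238]
tool_rot: [[0.001, 1.0, -0.001], [1.0, -0.001, -0.0], [-0.0, -0.001, -1.0]]
ft_force: [-0.0, 0.6, -0.1]
width: 0.0527
gripper_force: 63.4
```

Emit:
{"name": "servo_tool", "arguments": {
  "steps": "0 0 0 0 0 0.015 45;0 0 0 0 0 0.03 45;0 0 0 0 0 0.045 45;0 0 0 0 0 0.06 45;0 0 0 0 0 0.066 45;0 0 0 0 0 0.066 45"
}}

```text
time_s: 16.75
tool_pos: [0.6435, -0.1267, -0.0093]
tool_rot: [[0.001, 1.0, -0.001], [1.0, -0.001, 0.0], [0.0, -0.001, -1.0]]
ft_force: [-0.4, -0.1, 0.3]
width: 0.0525
gripper_force: 63.4
```

Emit:
{"name": "servo_tool", "arguments": {
  "steps": "0 0 0 0 0 0 68;0 0 0 0 0 0 68;0 0 0 0 0 0 68;0 0 0 0 0 -0.06 68;0 0 0 0 0 -0.12 68;0 0 0 0 0 -0.18 68;0 0 0 -0.01 -0.06 -0.2 70;0 0 0 -0.03 -0.13 -0.2 70;0 0 0 -0.05 -0.2 -0.2 70;0 0 0 -0.06 -0.27 -0.2 70;0 0 0 -0.07 -0.34 -0.2 70;0 0 0 -0.082 -0.41 -0.2 70;0 0 0 -0.082 -0.437 -0.16 70;0 0 0 -0.082 -0.437 -0.08 70;0 0 0 -0.082 -0.437 -0.04 70;0 0 0 -0.082 -0.437 -0.04 70;0 0 0 -0.082 -0.437 -0.02 70;0 0 0 -0.082 -0.437 -0.02 70"
}}

```text
time_s: 18.25
tool_pos: [0.4254, -0.1678, 0.0014]
tool_rot: [[0.001, 1.0, -0.001], [1.0, -0.001, -0.001], [-0.001, -0.001, -1.0]]
ft_force: [0.7, -0.7, 0.2]
width: 0.07
gripper_force: 0.0
```

Emit:
{"name": "servo_tool", "arguments": {
  "steps": "0 0 0 0 0 0.02 70;0 0 0 0 0 0.04 70;0 0 0 0 0 0.045 70;0 0 0 0 0 0.045 70;0 0 0 0 0 0.045 70;0 0 0 0 0 0.045 45;0 0 0 0 0 0.045 45;0 0 0 0 0 0.045 45;0 0 0 0 0 0.045 45;0 0 0 0 0 0.045 45"
}}

```text
time_s: 19.08
tool_pos: [0.4261, -0.1677, -0.0197]
tool_rot: [[0.001, 1.0, 0.001], [1.0, -0.001, 0.001], [0.001, 0.001, -1.0]]
ft_force: [-6.3, 2.8, 18.5]
width: 0.0524
gripper_force: 58.9
```

Emit:
{"name": "servo_tool", "arguments": {
  "steps": "0 0 0 0 0 -0.05 45;0 0 0 0 0 -0.1 45;0 0 0 0 0 -0.16 45;0 0 0 0.01 0.06 -0.19 45;0 0 0 0.03 0.13 -0.19 45;0 0 0 0.05 0.2 -0.19 45;0 0 0 0.06 0.27 -0.19 45;0 0 0 0.07 0.34 -0.19 45;0 0 0 0.08 0.4 -0.19 45;0 0 0 0.082 0.435 -0.17 45;0 0 0 0.082 0.435 -0.14 45;0 0 0 0.082 0.435 -0.13 45;0 0 0 0.082 0.435 -0.13 45;0 0 0 0.082 0.435 -0.13 45"
}}

```text
time_s: 20.25
tool_pos: [0.6419, -0.1273, 0.0441]
tool_rot: [[0.002, 1.0, -0.001], [1.0, -0.002, -0.0], [-0.0, -0.001, -1.0]]
ft_force: [0.7, -0.6, -0.5]
width: 0.0516
gripper_force: 63.5
```

```bash
python3 - <<'E'
from h import *
from scipy.optimize import least_squares
s=telemetry.read_state();print(s["tool_pos"],s["ft_force"])
c=capture("scene"); cv2.imwrite("pics/s7.png",cv2.resize(c["color"][150:240,330:450,::-1],None,fx=6,fy=6,interpolation=cv2.INTER_CUBIC))
P,uv=cloud(c,np.ones((400,640),bool)); C=c["color"].astype(int)[uv[:,1],uv[:,0]]
g=(C[:,1]>C[:,0]+30)&(C[:,1]>C[:,2]+20)&(np.hypot(P[:,0]-.644,P[:,1]+.127)<.045)
Q=P[g];print(len(Q),(Q.min(0)*1000).round(1),(Q.max(0)*1000).round(1))
b=(Q[:,2]<np.quantile(Q[:,2],.5))&(Q[:,1]<-.135)
f=lambda p:np.hypot(Q[b,0]-p[0],Q[b,1]-p[1])-.028
r=least_squares(f,[.644,-.127],loss="soft_l1",f_scale=.001);print(b.sum(),r.x*1000)
E
```

```text
[ 0.64193827 -0.12725569  0.04408329] [ 0.66848842 -0.61541192 -0.54617463]
213 [ 613.7 -158.    64.3] [ 670.4 -102.9   93.5]
87 [ 642.32253767 -126.11601523]
```

View pics/s7.png

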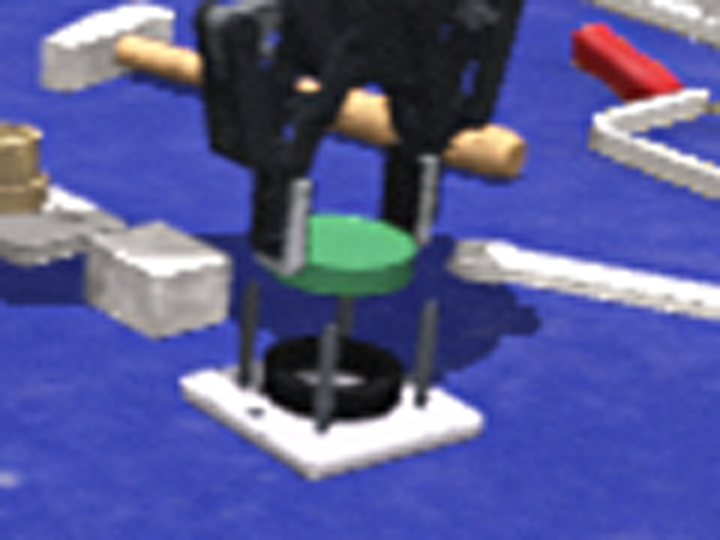

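The spacer lies flat in the holder (crop (335,378)) and the glass is held above it. Lowering.

Emit:
{"name": "servo_tool", "arguments": {
  "steps": "0 0 0 0 0.001 0 45;0 0 0 0 0.001 0 45;0 0 0 0 0.001 0.01 45;0 0 0 0 0.001 0.02 45;0 0 0 0 0.001 0.03 45;0 0 0 0 0.001 0.036 45;0 0 0 0 0.001 0.036 45;0 0 0 0 0.001 0.036 45"
}}

```text
time_s: 20.97
tool_pos: [0.6433, -0.1268, 0.0255]
tool_rot: [[0.001, 1.0, -0.001], [1.0, -0.001, -0.0], [-0.0, -0.001, -1.0]]
ft_force: [-0.2, -0.1, -0.3]
width: 0.0513
gripper_force: 63.5
```

Emit:
{"name": "servo_tool", "arguments": {
  "steps": "0 0 0 0 0 0.014 45;0 0 0 0 0 0.028 45;0 0 0 0 0 0.036 45;0 0 0 0 0 0.04 45;0 0 0 0 0 0.04 45;0 0 0 0 0 0.04 45"
}}

```text
time_s: 21.47
tool_pos: [0.6436, -0.1268, 0.0058]
tool_rot: [[0.001, 1.0, -0.0], [1.0, -0.001, -0.0], [-0.0, -0.0, -1.0]]
ft_force: [1.0, 0.1, -1.0]
width: 0.0517
gripper_force: 63.5
```

Emit:
{"name": "servo_tool", "arguments": {
  "steps": "0 0 0 0 0 0.002 45;0 0 0 0 0 0.002 68;0 0 0 0 0 0.002 68;0 0 0 0 0 0.002 68;0 0 0 0 0 -0.06 68;0 0 0 0 0 -0.12 68;0 0 0 0 0 -0.18 68;0 0 0 0.07 -0.03 -0.18 68;0 0 0 0.14 -0.06 -0.18 68;0 0 0 0.21 -0.09 -0.18 70;0 0 0 0.28 -0.12 -0.18 70;0 0 0 0.35 -0.15 -0.18 70;0 0 0 0.42 -0.18 -0.18 70;0 0 0 0.49 -0.21 -0.18 70;0 0 0 0.56 -0.24 -0.18 70;0 0 0 0.63 -0.27 -0.18 70;0 0 0 0.7 -0.3 -0.18 70;0 0 0 0.77 -0.33 -0.18 70;0 0 0 0.84 -0.36 -0.18 70;0 0 0 0.884 -0.379 -0.18 70"
}}

```text
time_s: 23.13
tool_pos: [0.4521, 0.3195, 0.0962]
tool_rot: [[-0.003, 1.0, -0.0], [1.0, 0.003, 0.002], [0.002, -0.0, -1.0]]
ft_force: [0.3, 0.2, -1.4]
width: 0.0701
gripper_force: 0.0
```

Emit:
{"name": "servo_tool", "arguments": {
  "steps": "0 0 0 0 0 0 70;0 0 0 0 0 0.06 70;0 0 0 0 0 0.12 70;0 0 0 0 0 0.18 70;0 0 0 0 0 0.18 70;0 0 0 0 0 0.18 70"
}}

```text
time_s: 23.63
tool_pos: [0.454, 0.314, 0.0055]
tool_rot: [[0.001, 1.0, -0.002], [1.0, -0.001, -0.003], [-0.003, -0.002, -1.0]]
ft_force: [-0.1, 0.0, 0.5]
width: 0.0699
gripper_force: 0.0
```

```bash
python3 - <<'E'
from h import *
s=telemetry.read_state();print(s["tool_pos"],s["ft_force"])
c=capture("scene"); cv2.imwrite("pics/s8.png",cv2.resize(c["color"][110:260,200:440,::-1],None,fx=3,fy=3,interpolation=cv2.INTER_CUBIC))
c=capture("top"); m=fg(c)
E
```

```text
[0.4539559  0.31399626 0.00545688] [-0.10928046  0.0101777   0.54404475]
```

View pics/s8.png

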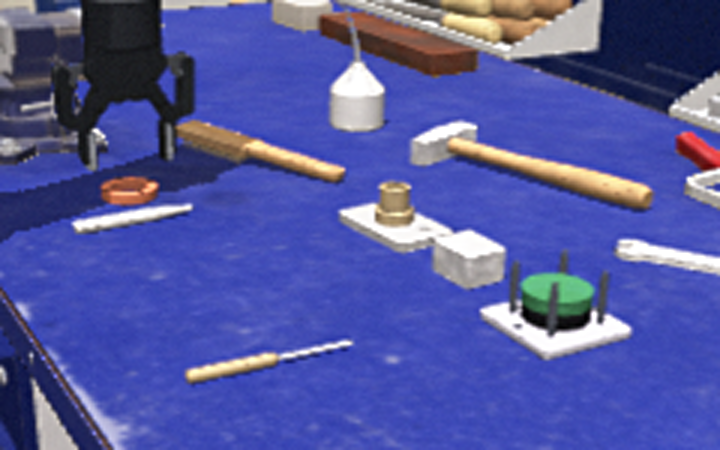

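Glass sits flat on the spacer (crop (557,295)); the bush and block are in place, and the gripper is over the copper ring (130,190).

Emit:
{"name": "servo_tool", "arguments": {
  "steps": "0 0 0 0.001 0 0.02 70;0 0 0 0.001 0 0.04 70;0 0 0 0.001 0 0.052 70;0 0 0 0.001 0 0.052 70;0 0 0 0.001 0 0.052 70;0 0 0 0.001 0 0.052 45;0 0 0 0.001 0 0.052 45;0 0 0 0.001 0 0.052 45;0 0 0 0.001 0 0.052 45;0 0 0 0.001 0 0.052 45"
}}

```text
time_s: 24.57
tool_pos: [0.4546, 0.316, -0.0191]
tool_rot: [[0.001, 1.0, 0.0], [1.0, -0.001, 0.001], [0.001, 0.0, -1.0]]
ft_force: [-3.0, -2.0, 8.6]
width: 0.0526
gripper_force: 60.9
```

Emit:
{"name": "servo_tool", "arguments": {
  "steps": "0 0 0 0 0 -0.06 45;0 0 0 0 0 -0.12 45;0 0 0 0 0 -0.18 45;0 0 0 -0.05 0.02 -0.22 45;0 0 0 -0.12 0.05 -0.22 45;0 0 0 -0.19 0.08 -0.22 45;0 0 0 -0.26 0.11 -0.22 45;0 0 0 -0.33 0.14 -0.22 45;0 0 0 -0.4 0.17 -0.22 45;0 0 0 -0.47 0.2 -0.22 45;0 0 0 -0.54 0.23 -0.22 45;0 0 0 -0.61 0.26 -0.22 45;0 0 0 -0.68 0.29 -0.22 45;0 0 0 -0.75 0.32 -0.22 45;0 0 0 -0.82 0.35 -0.22 45;0 0 0 -0.885 0.378 -0.22 45;0 0 0 -0.885 0.378 -0.18 45;0 0 0 -0.885 0.378 -0.15 45;0 0 0 -0.885 0.378 -0.14 45;0 0 0 -0.885 0.378 -0.14 45"
}}

```text
time_s: 26.23
tool_pos: [0.6418, -0.1249, 0.048]
tool_rot: [[-0.001, 1.0, -0.003], [1.0, 0.001, 0.001], [0.001, -0.003, -1.0]]
ft_force: [-0.4, 0.3, -1.3]
width: 0.0523
gripper_force: 64.0
```

```bash
python3 - <<'E'
from h import *
from scipy.optimize import least_squares
s=telemetry.read_state();print(s["tool_pos"],s["ft_force"],s["width"])
c=capture("scene"); cv2.imwrite("pics/s9.png",cv2.resize(c["color"][150:240,330:450,::-1],None,fx=6,fy=6,interpolation=cv2.INTER_CUBIC))
P,uv=cloud(c,np.ones((400,640),bool)); C=c["color"].astype(int)[uv[:,1],uv[:,0]]
def fit(g,zl,zh,n):
    b=g&(P[:,2]<zh)&(P[:,2]>zl)&(P[:,1]<-.135)
    f=lambda p:np.hypot(P[b,0]-p[0],P[b,1]-p[1])-.028
    r=least_squares(f,[.644,-.127],loss="soft_l1",f_scale=.001);print(n,b.sum(),r.x*1000)
near=np.hypot(P[:,0]-.644,P[:,1]+.127)<.045
fit(near&(C[:,0]>C[:,2]+40)&(np.hypot(P[:,0]-.644,P[:,1]+.127)>.023),.064,.08,"ring")
fit(near&(C[:,1]>C[:,0]+30)&(C[:,1]>C[:,2]+20),.024,.033,"glass")
E
```

```text
[ 0.6417783  -0.1249136   0.04802018] [-0.37606407  0.34312849 -1.26832597] 0.05229600822799457
ring 91 [ 642.2163438  -124.66775394]
glass 47 [ 644.56296037 -127.07685788]
```

View pics/s9.png

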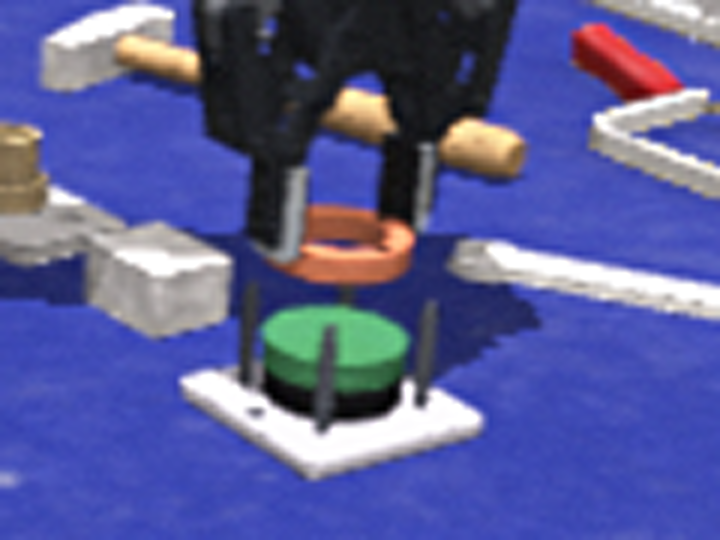

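Ring held level above the seated glass (crop (345,245) over (335,340)), about 2 mm off and still settling.

Emit:
{"name": "servo_tool", "arguments": {
  "steps": "0 0 0 0 0 0 45;0 0 0 0 0 0 45;0 0 0 0 0 0 45"
}}

```text
time_s: 26.53
tool_pos: [0.6436, -0.1261, 0.0509]
tool_rot: [[-0.001, 1.0, 0.001], [1.0, 0.001, 0.0], [0.0, 0.001, -1.0]]
ft_force: [-0.2, -0.2, -2.1]
width: 0.0522
gripper_force: 64.0
```

Emit:
{"name": "servo_tool", "arguments": {
  "steps": "0 0 0 -0.0016 0 0.01 45;0 0 0 -0.0016 0 0.02 45;0 0 0 -0.0016 0 0.03 45;0 0 0 -0.0016 0 0.04 45;0 0 0 -0.0016 0 0.05 45;0 0 0 -0.0016 0 0.05 45;0 0 0 -0.0016 0 0.05 45"
}}

```text
time_s: 27.12
tool_pos: [0.6427, -0.1276, 0.0244]
tool_rot: [[0.001, 1.0, -0.001], [1.0, -0.001, -0.0], [-0.0, -0.001, -1.0]]
ft_force: [0.9, 0.1, -0.3]
width: 0.052
gripper_force: 64.0
```

Emit:
{"name": "servo_tool", "arguments": {
  "steps": "0 0 0 0 0.001 0.006 45;0 0 0 0 0.001 0.012 45;0 0 0 0 0.001 0.014 45;0 0 0 0 0.001 0.014 45;0 0 0 0 0.001 0.014 45"
}}

```text
time_s: 27.53
tool_pos: [0.6436, -0.1276, 0.0179]
tool_rot: [[0.001, 1.0, -0.0], [1.0, -0.001, -0.0], [-0.0, -0.0, -1.0]]
ft_force: [-0.6, -0.1, -1.6]
width: 0.0521
gripper_force: 64.0
```

Bottom ≈37 mm, so about 1 mm remains. Seat it, release and retreat.

Emit:
{"name": "servo_tool", "arguments": {
  "steps": "0 0 0 0 0 0.002 45;0 0 0 0 0 0.002 45;0 0 0 0 0 0.002 66;0 0 0 0 0 0.002 66;0 0 0 0 0 0.002 66;0 0 0 0 0 -0.04 66;0 0 0 0 0 -0.1 66;0 0 0 0 0 -0.18 66;0 0 0 0 -0.07 -0.24 66;0 0 0 0 -0.14 -0.24 66;0 0 0 0 -0.21 -0.24 66;0 0 0 0 -0.28 -0.24 66;0 0 0 0 -0.28 -0.24 66;0 0 0 0 -0.28 -0.24 66"
}}

```text
time_s: 28.7
tool_pos: [0.5024, -0.1269, 0.1384]
tool_rot: [[0.001, 1.0, 0.001], [1.0, -0.001, 0.004], [0.004, 0.001, -1.0]]
ft_force: [-0.1, 0.9, 0.0]
width: 0.0661
gripper_force: 0.0
```

```bash
python3 - <<'E'
from h import *
c=capture("scene"); cv2.imwrite("pics/s10.png",cv2.resize(c["color"][110:310,230:470,::-1],None,fx=3,fy=3,interpolation=cv2.INTER_CUBIC))
P,uv=cloud(c,np.ones((400,640),bool)); C=c["color"].astype(int)[uv[:,1],uv[:,0]]
t=(np.hypot(P[:,0]-.644,P[:,1]+.127)<.045)&(C[:,0]>C[:,2]+40); print("ring",t.sum(),(P[t].min(0)*1000).round(1),(P[t].max(0)*1000).round(1))
t=(abs(P[:,0]-.643)<.04)&(abs(P[:,1]+.007)<.04)&(P[:,2]>.027)&(P[:,2]<.034);print("block",((P[t].min(0)+P[t].max(0))*500).round(1))
t=(abs(P[:,0]-.643)<.03)&(abs(P[:,1]-.113)<.03)&(P[:,2]>.041)&(P[:,2]<.05);print("bush",((P[t].min(0)+P[t].max(0))*500).round(1))
E
```

```text
ring 246 [ 615.3 -157.5   35. ] [670.9 -98.9  51.9]
block [642.9  -9.4  29.3]
bush [641.7 112.   43. ]
```

View pics/s10.png

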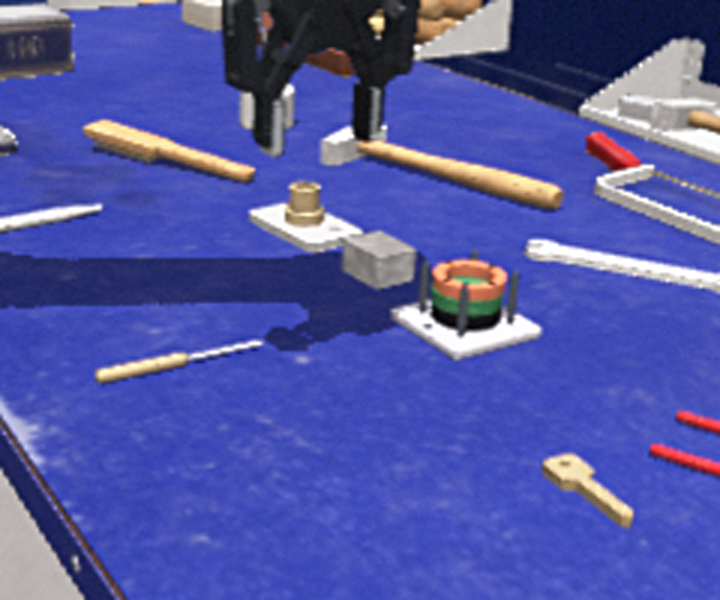

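The stack stands complete and flat in the holder (crop (468,290)), with the block (378,260) midway and the bush (304,205) on the plate. The bystanders look undisturbed and the gripper is clear.

```bash
python3 -c "
from cell import finish_job
print(finish_job())"
```

```text
the job is handed in; nothing more can be done
None
```

The job is handed in; no verdict came back, but the last picture showed the spacer, glass and ring stacked flat in the holder, the bush on the plate, the block midway, and the punch, scriber and key blank apparently undisturbed, at about 29 s of the 115 s allowed.

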